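# Put two hand cleaning rollers away in their slanted collars

## Task

The small cleaning roller was hung in the wrong collar. First lift it out of the wide collar and drop it handle-first into the narrow collar until its crossbar rests on the rim, and let go; then take the large roller out of the upright stand and hang it the same way, handle-first, in the wide collar. Leave both rollers hanging there, let go and at rest, and do not disturb the spool or the bottle.

Things in the scene. Friction and masses are not known exactly. Their poses are not given: they have to be found in the camera images.
- small_roller: The smaller hand roller, about 0.14 kg. Origin on its axis at the underside of its crossbar; +z runs from there towards the rubber roller, the handle runs along -z. Above the crossbar a grey rubber roller, 20 mm diameter, lies along own y between two steel cheeks, top at own z = 56 mm. Starts slanted in the wide collar, lying loosely on its lower wall, crossbar on the rim.
- small_roller_tip (a point): End of the small roller's round aluminium handle, 100 mm down -z from its origin; axes as its body. The handle is 18 mm in diameter, its last 12 mm tapering to 10 mm.
- small_roller_bar (a point): Centre of the small roller's crossbar, the part to grip: a white block 24 mm (own x) by 58 mm (own y) by 32 mm (own z 0 to 32 from the body's origin). Grip across the 24 mm; axes as its body.
- large_roller: The larger hand roller, same make and frame, about 0.24 kg: origin on its axis at the underside of its crossbar, +z towards the rubber roller, handle along -z. Rubber roller 24 mm diameter along own y, top at own z = 60 mm. Starts upright in the upright stand, crossbar on the stand's rim.
- large_roller_tip (a point): End of the large roller's round aluminium handle, 105 mm down -z from its origin; axes as its body. The handle is 30 mm in diameter, its last 12 mm tapering to 16 mm.
- large_roller_bar (a point): Centre of the large roller's crossbar, the part to grip: a white block 30 mm (own x) by 78 mm (own y) by 32 mm (own z 0 to 32 from the body's origin). Grip across the 30 mm; axes as its body.
- wide_collar: The wider of two fixed black rings: bore 36 mm, outside 54 mm, 24 mm deep, open below. Origin at the centre of its upper rim face, 135 mm above the table; +z is the bore axis, up out of the mouth. It leans 30 degrees from vertical, mouth towards the robot's side (at yaw 0 its +z is (-0.5, 0, 0.866)); its y is level.
- wide_stand: What carries the wide collar: a base plate 135 by 100 by 12 mm and a 14 mm post under the collar on the robot's side, clear of a handle in the bore, which comes out below on the far side. Origin on the table right under the collar's rim centre.
- narrow_collar: The narrower ring, of the same kind, frame, height, slant and stand: bore 24 mm, outside 44 mm, 24 mm deep. It starts empty.
- stand_mouth (a point): Centre of the top rim of the upright stand, a vertical black tube on a round foot of 90 mm: rim 125 mm above the table, bore 38 mm, outside 50 mm, 111 mm deep, closed below. It holds the large roller at the start. z is up.
- wire_spool: Brass wire spool standing on the table, 52 mm diameter, 54 mm high; origin at the centre of its underside. A bystander.
- rinse_bottle: Small white bottle with a black cap, 52 mm diameter, 120 mm high; origin at the centre of its underside. A bystander.
- board_carrier: Fixed dark plate carrying a green circuit board between two brass bars, 130 by 150 mm, 28 mm high; origin at the centre of its underside. A bystander.
Things that resemble listed ones, but are neither listed nor needed, are in the scene too. What is shaped like the small_roller but blue is not meant.

How it is judged:
On the way, in this order (a step that is already met when the one before it is completed fails the run):
1. the small roller is lifted out of the wide collar: its handle end is clear above the rim (z of small_roller_tip in the frame of wide_collar above 0.002 m), for 0.1 s.
2. the small roller hangs in the narrow collar, crossbar on the rim, let go (z of small_roller in the frame of narrow_collar between -0.004 and 0.005 m and z of small_roller_tip in the frame of narrow_collar below -0.08 m and distance between small_roller and narrow_collar below 0.01 m and angle between the z axis of small_roller and the z axis of narrow_collar, either way round below 0.25 rad and contact force between the fingers and small_roller below 0.1 N), for 0.3 s.
3. the large roller is lifted out of the upright stand: its handle end is clear above the rim (z of large_roller_tip in the frame of stand_mouth above 0.002 m), for 0.1 s.
4. the large roller hangs in the wide collar, crossbar on the rim, let go (z of large_roller in the frame of wide_collar between -0.004 and 0.005 m and z of large_roller_tip in the frame of wide_collar below -0.08 m and distance between large_roller and wide_collar below 0.01 m and angle between the z axis of large_roller and the z axis of wide_collar, either way round below 0.25 rad and contact force between the fingers and large_roller below 0.1 N), for 0.3 s.
At the end, for the whole second after the job is handed in: The small roller hangs handle-down in the narrow collar and the large roller handle-down in the wide collar: each crossbar's underside within 5 mm of the rim face (10 mm centre to centre), handle end more than 80 mm below the rim, axis within 0.25 rad of the bore; both let go and at rest (all of step 2 and all of step 4 and linear speed of each of small_roller, large_roller below 0.02 m/s and angular speed of each of small_roller, large_roller below 0.2 rad/s); the robot touches nothing.
It fails at once if the wire spool is moved more than 25 mm or tipped over (distance of wire_spool from where it was at the start of the episode above 0.025 m or angle between wire_spool's own z axis and vertical above 0.5 rad).
It fails at once if the bottle is moved more than 25 mm or tipped over (distance of rinse_bottle from where it was at the start of the episode above 0.025 m or angle between rinse_bottle's own z axis and vertical above 0.5 rad).
It also fails if it takes over 64 s, if anything falls off the work surface, if the arm or the gripper's body presses on something with over 40 N, if the wrist force passes 120 N, or if a joint passes its speed limit or range.

## Robot

A 6-joint arm with a two-finger parallel gripper is mounted at the origin on the work surface. World frame = base frame: x ahead of the robot, y to its left, z up, the work surface at z = 0. Lengths are in m, angles in rad, forces in N, time in s.
With the tool pointing down it reaches from about 0.35 to 0.875 m from the base axis. Payload 4.2 kg.
Tool frame: the origin (TCP) lies midway between the tips of the shut fingers; the grasp point (between the pads) lies 19 mm behind it; z points along the fingers, y is the line along which they close (so a half turn about z gives the same grasp; the last joint's range is limited). The gripper opens to 87 mm and grips with 3 to 60 N. Pads are 19 mm wide; open, the fingers measure 117 mm over their backs; the gripper's body (75 mm by 190 mm) begins 51 mm behind the grasp point.
Start: joints at [1.484, 0.385, 0.008, 0, -1.194, -0.259], TCP at [0.212, 0.588, 0.223] pointing down, gripper open.
Joint ranges: [-3.14, 3.14], [-1.21, 2.06], [-1.07, 1.41], [-3.16, 2.05], [-2.99, -0.16], [-3.1, 3.1]. Speed limits (rad/s): [2.79, 2.79, 3.14, 3.14, 3.14, 3.14].

## Interface

Orientations are given as a 3x3 rotation matrix whose columns are the frame's x, y, z axes.
In Python, from rig import bot gives the robot as it stands. The module is installed in compiled form; this text tells all that it offers.
- The arm moves only by the shell command python3 -m handwheel 'ROWS'. ROWS is JSON, a list of rows, each an object with "turn": the turn, a rotation vector about the world's x, y, z in degrees, a list of three; "offset": the shift along the world's x, y, z in m, a list of three; "jaw": the finger opening in m, from 0 to 0.087. A call has 1 to 8 rows; each row is the pose to reach, as a shift and turn from the pose commanded when the call began; what a row does not reach only later rows make up. A row lasts 1/10 s, in which the tool goes at most 50 mm and 8.59 degrees, less where a joint would pass 70% of its speed; a pose out of reach is approached as far as the arm can. A call with a gripper value outside its range is refused whole. The fingers move at their own pace and stop on an object; the grip force is fixed at half the most. Time passes only in rows, so rows that repeat a pose let the fingers close. It gives the time, the measured TCP pose, the force, the opening and the grip force at its end, in the units of the state.
- bot.get_state(): the state, without advancing time (a new reading comes with each control period).
- bot.snapshot(name): name is "scene" or "top"; returns a dict with "img" (400x640x3 uint8, red, green, blue), "z_map" (400x640 float32, m along the optical axis (not along the pixel's ray), 0 where there is no reading), "vertical_fov" (degrees; the focal length in pixels is half the picture's height over the tangent of half this angle, whatever the lens; pixels are square), "cx", "cy" (the principal point, pixels), "rvec" (rotation vector, rad) and "tvec" (3), from world to camera coordinates, as OpenCV has them. Camera axes: x right, y down, z forward; pixel columns grow to the right and rows downward; lengths in m; the calibration is good to about 2 mm. A picture is of the moment at which its call begins.
- bot.job_done(): hands the job in; it is judged then, once.
The state is a dict: "time_s": time; "q": joint angles; "dq": joint speeds; "tau": joint torques, N m; "ee_pos": TCP position; "ee_rot": TCP orientation; "ft_force": force on the tool from outside, world axes, zero at the start; "moment": the same for the moment, N m; "gripper_width": finger opening in m; "grip_force": force on a finger pad.
Only numpy, scipy, OpenCV 4.12 (cv2) and the standard library are available. Lean on these libraries where they do the work, as an engineer would, in place of code of your own. Each camera call takes 0.05 s, during which the arm holds its last target. There are 200 camera calls.

## Working session

There is one attempt and no reset: what is moved stays moved. The work goes in short steps, Python scripts to look and compute and a shell command to move; the robot and the scene stay as the last step left them, time stands still between calls to the robot, and variables do not carry over. Pictures are saved under pics/ and viewed, at most 10 in all, crops included, and the job is handed in when it is done.

```bash
mkdir -p pics
cat > h.py <<'E'
import numpy as np,cv2
from rig import bot
def snap(n):
    s=bot.snapshot(n); s['f']=200/np.tan(np.radians(s['vertical_fov'])/2); s['R']=cv2.Rodrigues(np.array(s['rvec'],float))[0]; s['t']=np.array(s['tvec'],float).ravel(); return s
def cloud(s):
    v,u=np.mgrid[0:400,0:640]; z=s['z_map']
    c=np.stack([(u-s['cx'])*z/s['f'],(v-s['cy'])*z/s['f'],z],-1)
    w=(c-s['t'])@s['R']; w[z==0]=np.nan; return w
E
python3 - <<'E'
from h import *
print(bot.get_state())
for n in('scene','top'):
    s=snap(n); cv2.imwrite(f'pics/{n}0.png',s['img'][:,:,::-1]); np.savez(f'{n}0.npz',img=s['img'],w=cloud(s))
    print(n,s['f'],s['cx'],s['cy'],s['rvec'],s['tvec'],-s['R'].T@s['t'])
E
```

```text
{'time_s': 0.0, 'q': array([ 1.48361725e+00,  3.85566754e-01,  6.61568963e-03, -5.07850154e-04,
       -1.19403076e+00, -2.58644504e-01]), 'dq': array([ 0.00121224, -0.00091586,  0.00205193,  0.00018065,  0.00132756,
        0.00022119]), 'tau': array([ 4.58476952e-04, -3.90662313e+01,  1.87399185e+01,  4.21986938e+00,
        1.09491797e-02, -1.85450344e-04]), 'ee_pos': array([0.21160577, 0.58743155, 0.22144819]), 'ee_rot': array([[ 9.40733107e-01, -3.39147143e-01, -6.60720651e-04],
       [-3.39147771e-01, -9.40730688e-01, -2.13603957e-03],
       [ 1.02871523e-04,  2.23352507e-03, -9.99997500e-01]]), 'ft_force': array([0.10832432, 0.12956154, 0.95467252]), 'moment': array([-0.02976125,  0.04470313, -0.00082573]), 'grip_force': 0.0, 'gripper_width': 0.087134993396485}
scene 464.62875074361466 322.5185610777449 200.7891372267152 [ 2.28200058  0.62397975 -0.24190547] [-0.54169283 -0.17818413  1.87265854] [ 1.1871372  -0.99099593  1.20027624]
top 443.4439396728094 319.849292183523 199.11385132959808 [ 2.14633744 -2.12910751  0.14629778] [-0.01874833  0.66320802  1.28750455] [ 0.46421199 -0.03142139  1.37163561]
```

View pics/scene0.png

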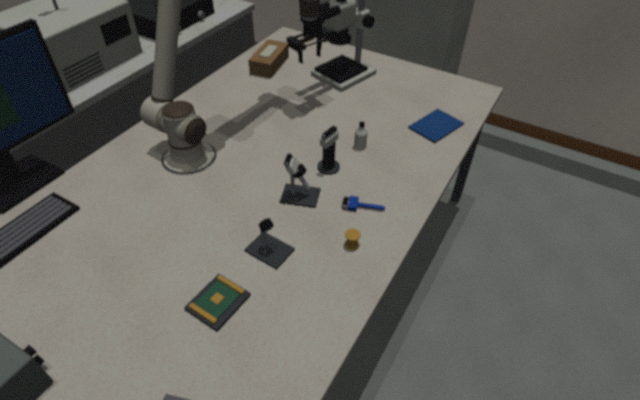

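View pics/top0.png

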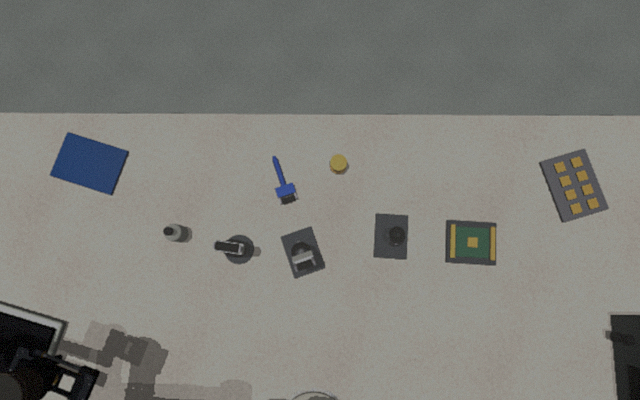

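Scene: the large roller in the upright stand is at top (235,246), and the wide stand with the white/grey small roller at (303,258). The empty narrow collar is at (396,236), spool at (339,163), bottle at (177,232). The blue roller at (286,190) is the decoy and is lying flat. The small roller is the white one in the collar at (303,258). I'll confirm that in a crop.

Run:
```python
from h import *
t=np.load('top0.npz'); s=np.load('scene0.npz')
a=cv2.resize(t['img'][210:290,200:420],None,fx=3.6,fy=3.6,interpolation=cv2.INTER_CUBIC)
b=cv2.resize(s['img'][115:275,235:395],None,fx=1.8,fy=1.8,interpolation=cv2.INTER_CUBIC)
b=cv2.resize(b,(288,288)); c=np.zeros((576+0,792,3),np.uint8); c[:288]=a[:288]; c[288:,:288]=b
c[288:,300:780]=cv2.resize(s['img'][150:210,260:360],(480,288),interpolation=cv2.INTER_CUBIC)
c=cv2.convertScaleAbs(c,alpha=2.); cv2.imwrite('pics/crop0.png',c[:,:,::-1])
w=t['w']
def reg(n,r0,r1,c0,c1):
    p=w[r0:r1,c0:c1].reshape(-1,3); p=p[~np.isnan(p[:,0])]
    print(n,'zmax',p[:,2].max(),'table',np.median(p[:,2]))
    for lo,hi in((.006,.018),(.09,.12),(.12,.14),(.14,.155),(.155,.175),(.175,.2)):
        m=p[(p[:,2]>lo)&(p[:,2]<hi)]
        if len(m)>4:
            c,sz,an=cv2.minAreaRect(m[:,:2].astype(np.float32)); print(lo,len(m),np.round(m.mean(0),4),np.round(c,4),np.round(sz,3),round(an,1))
reg('wide',222,282,274,332); reg('narrow',208,265,368,414); reg('large',225,270,205,265)
print('large rows');
for r in range(238,262,2): print(r,[ (c,*np.round(1000*w[r,c]).astype(int)) for c in range(214,246,4)])
```

```text
wide zmax 0.18670881515472204 table 0.0026948148288399153
0.006 955 [0.512  0.0387 0.0116] [0.5079 0.0384] [0.18  0.174] 0.3
0.09 22 [0.5062 0.041  0.1103] [0.505  0.0448] [0.013 0.027] 30.8
0.12 84 [0.5103 0.0397 0.1335] [0.509  0.0343] [0.042 0.062] 0.6
0.14 137 [0.502  0.0376 0.1462] [0.4983 0.0295] [0.063 0.048] 84.9
0.155 135 [0.4776 0.0299 0.1647] [0.4728 0.0282] [0.033 0.057] 18.8
0.175 111 [0.4664 0.0263 0.1789] [0.4667 0.0256] [0.018 0.055] 18.8
narrow zmax 0.1495828874886834 table 0.008391191487962826
0.006 1220 [ 0.5554 -0.2265  0.0116] [ 0.5603 -0.2316] [0.131 0.175] 86.3
0.09 22 [ 0.5429 -0.2303  0.1129] [ 0.5471 -0.2211] [0.035 0.031] 61.0
0.12 142 [ 0.5491 -0.2287  0.1308] [ 0.5517 -0.229 ] [0.042 0.045] 89.2
0.14 44 [ 0.5605 -0.2272  0.1435] [ 0.5597 -0.2276] [0.016 0.036] 5.5
large zmax 0.19111190529113523 table 0.0015006091599920146
0.006 343 [0.5103 0.2262 0.0103] [0.5183 0.2504] [0.181 0.126] 88.4
0.09 15 [0.5056 0.2294 0.1071] [0.512  0.2317] [0.029 0.047] 83.4
0.12 61 [0.5126 0.2301 0.1254] [0.5119 0.2238] [0.055 0.048] 85.8
0.14 29 [0.5076 0.2149 0.1512] [0.512
[... 4577 characters left out ...]
.int64(274), np.int64(1)), (230, np.int64(486), np.int64(260), np.int64(10)), (234, np.int64(486), np.int64(247), np.int64(12)), (238, np.int64(486), np.int64(236), np.int64(4)), (242, np.int64(486), np.int64(222), np.int64(13))]
260 [(214, np.int64(479), np.int64(311), np.int64(-1)), (218, np.int64(479), np.int64(299), np.int64(-3)), (222, np.int64(479), np.int64(287), np.int64(-2)), (226, np.int64(480), np.int64(275), np.int64(-2)), (230, np.int64(480), np.int64(260), np.int64(8)), (234, np.int64(480), np.int64(249), np.int64(4)), (238, np.int64(480), np.int64(235), np.int64(9)), (242, np.int64(480), np.int64(223), np.int64(10))]<stdin>:18: RuntimeWarning: invalid value encountered in cast
```

View pics/crop0.png

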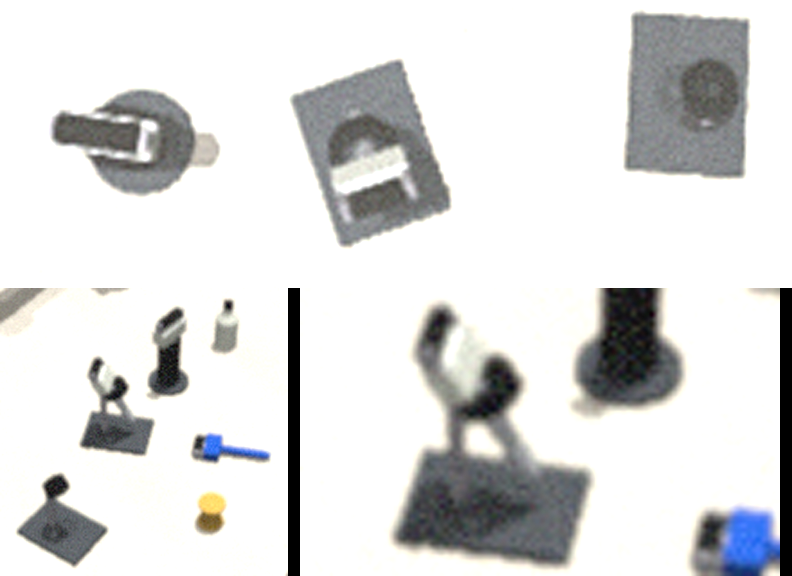

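The crop confirms it. The white-bar roller hanging in the wide collar (top crop ~(370,180)) is the small roller, the blue one is lying on the table, and the large roller is upright in the stand. Next I'll fit the models to both depth clouds.

```bash
cat > fit.py <<'E'
from h import *
from scipy.optimize import least_squares
from scipy.spatial.transform import Rotation as Ro
def box(p,c,h):
    q=np.abs(p-c)-h; return np.linalg.norm(np.maximum(q,0),axis=1)+np.minimum(q.max(1),0)
def cyl(p,ax,c,r,h):
    q=p-c; a=np.abs(q[:,ax])-h; b=np.linalg.norm(np.delete(q,ax,1),axis=1)-r
    return np.linalg.norm(np.maximum(np.c_[a,b],0),axis=1)+np.minimum(np.maximum(a,b),0)
def roller(p,big):
    w,l,d,hd,top=(.015,.039,.012,.015,.060) if big else (.012,.029,.010,.009,.056)
    L=.105 if big else .1
    a=box(p,np.array([0,0,.016]),np.array([w,l,.016]))
    b=cyl(p,1,np.array([0,0,top-d]),d,l-.003)
    c=cyl(p,2,np.array([0,0,-L/2]),hd,L/2)
    return np.minimum(np.minimum(a,b),c)
def collar(p,R,r):  # tube, rim at z=0
    rho=np.linalg.norm(p[:,:2],axis=1); q=np.c_[np.abs(rho-(R+r)/2)-(R-r)/2,np.abs(p[:,2]+.012)-.012]
    return np.linalg.norm(np.maximum(q,0),axis=1)+np.minimum(q.max(1),0)
def crot(psi): return np.array([[.866*np.cos(psi),-np.sin(psi),-.5*np.cos(psi)],[.866*np.sin(psi),np.cos(psi),-.5*np.sin(psi)],[.5,0,.866]])
def near(ws,c,r,zlo,zhi):
    return [ (lambda p:p[(np.linalg.norm(p[:,:2]-c[:2],axis=1)<r)&(p[:,2]>zlo)&(p[:,2]<zhi)])(w.reshape(-1,3)[~np.isnan(w.reshape(-1,3)[:,0])]) for w in ws]
def ls(f,x0):
    r=least_squares(f,x0,loss='soft_l1',f_scale=.003,x_scale=[.01]*min(3,len(x0))+[.1]*max(0,len(x0)-3)); return r.x, np.median(np.abs(f(r.x)))
E
cat > meas.py <<'E'
from fit import *
t=np.load('top0.npz'); s=np.load('scene0.npz'); ws=[t['w'],s['w']]
def plate(ws,c):
    o=[]
    for w,i in((t['w'],t['img']),(s['w'],s['img'])):
        g=i.max(2).astype(int); m=(np.linalg.norm(w[...,:2]-c,axis=2)<.1)&(g<90)&(w[...,2]<.03); 
        p=w[m]; r=cv2.minAreaRect(p[:,:2].astype(np.float32)); o.append((np.round(r[0],4),np.round(r[1],3),round(r[2],1),len(p)))
    return o
print('plates',plate(ws,(.51,.038)),plate(ws,(.555,-.228)))
for ws_,n in((ws,'both'),(ws[:1],'top'),(ws[1:],'scene')):
    P=np.vstack(near(ws_,np.array([.55,-.229]),.05,.095,.17))
    print(n,'narrow',len(P),ls(lambda x:collar((P-[x[0],x[1],.135])@crot(x[2]*10),.022,.012),[.55,-.229,0.]))
    P=np.vstack(near(ws_,np.array([.485,.035]),.075,.112,.25))
    f=lambda x:np.minimum(collar((P-[x[0],x[1],.135])@crot(x[2]*10),.027,.018),roller((P-x[3:6])@Ro.from_rotvec(x[6:9]).as_matrix(),0))
    r0=Ro.from_matrix(crot(.31)).as_rotvec(); o=np.array([.505,.038,.135])-.009*crot(.31)[:,0]
    x,e=ls(f,np.r_[.505,.038,.031,o,r0]); print('wide',len(P),np.round(x[:2],4),x[2]*10,'small',np.round(x[3:6],4),e);M=Ro.from_rotvec(x[6:9]).as_matrix();print(np.round(M,3))
    P=np.vstack(near(ws_,np.array([.51,.232]),.07,.135,.25))
    f=lambda x:roller((P-np.r_[x[:2],.125])@Ro.from_euler('z',x[2]*10).as_matrix(),1)
    x,e=ls(f,[.511,.232,-.015]);print('large',len(P),np.round(x[:2],4),np.degrees(x[2]*10),e)
E
python3 meas.py
```

```text
plates [(array([0.5069, 0.0374]), array([0.133, 0.1  ]), 20.3, 899), (array([0.51  , 0.0357]), array([0.133, 0.105]), 20.5, 695)] [(array([ 0.5581, -0.2316]), array([0.101, 0.135]), 87.4, 1184), (array([ 0.5616, -0.2285]), array([0.109, 0.137]), 86.0, 966)]
both narrow 364 (array([ 5.46999514e-01, -2.30540093e-01,  5.48219889e-05]), np.float64(0.0010774823338892698))
wide 827 [0.4967 0.0355] 0.38591772047197537 small [0.4895 0.033  0.1305] 0.0012252181962492219
[[ 0.819 -0.335 -0.467]
 [ 0.291  0.942 -0.165]
 [ 0.495 -0.001  0.869]]
large 588 [0.5138 0.2353] -7.649814971743228 0.0014393878328620895
top narrow 207 (array([ 0.54602723, -0.230118  ,  0.00209764]), np.float64(0.000965562357644922))
wide 476 [0.4953 0.0365] 0.3576621802052191 small [0.4888 0.0335 0.1301] 0.0008382777628621139
[[ 0.819 -0.329 -0.47 ]
 [ 0.288  0.944 -0.159]
 [ 0.496 -0.005  0.868]]
large 337 [0.5125 0.2356] -7.346055782000689 0.0012232502961468817
scene narrow 157 (array([ 0.54852929, -0.22990137, -0.00815864]), np.float64(0.0011820388579113945))
wide 351 [0.4989 0.0362] 0.29346022198554306 small [0.4905 0.0335 0.131 ] 0.0014611553788042436
[[ 0.819 -0.354 -0.451]
 [ 0.295  0.935 -0.199]
 [ 0.492  0.03   0.87 ]]
large 251 [0.5148 0.2348] -7.783589853328828 0.0015664650251163634
```

```bash
cat > go.py <<'E'
from fit import *
def tool(psi,tilt=True):  # tool z = -collar z, tool y = -collar x
    C=crot(psi) if tilt else Ro.from_euler('z',psi).as_matrix()
    T=np.c_[np.zeros(3),-C[:,0],-C[:,2]]; T[:,0]=np.cross(T[:,1],T[:,2]); return T
def delta(p,T,show=True):
    s=bot.get_state(); rv=np.degrees(Ro.from_matrix(T@s['ee_rot'].T).as_rotvec())
    print('offset',np.round(np.array(p)-s['ee_pos'],4),'turn',np.round(rv,2),'t',s['time_s'],'w',s['gripper_width'],'q',np.round(s['q'],2),'F',np.round(s['ft_force'],1))
E
python3 - <<'E'
from go import *
T=tool(np.radians(20)); g=np.array([.4872,.0323,.1347]); delta(g-.11*T[:,2],T); print(T[:,2])
E
```

```text
offset [ 0.2239 -0.574   0.0084] turn [ 22.01 -21.94 -48.99] t 0.1 w 0.08711418338229712 q [ 1.48  0.39  0.01 -0.   -1.19 -0.26] F [-0.7  1.  -0.3]
[ 0.46984631  0.17101007 -0.866     ]
```

```bash
python3 -m handwheel '[{"turn":[0,0,0],"offset":[0,-0.04,0.05],"jaw":0.087},{"turn":[3,-3,-6],"offset":[0.03,-0.08,0.08],"jaw":0.087},{"turn":[6,-6,-13],"offset":[0.06,-0.12,0.08],"jaw":0.087},{"turn":[9,-9,-20],"offset":[0.08,-0.165,0.08],"jaw":0.087},{"turn":[12,-12,-27],"offset":[0.1,-0.21,0.08],"jaw":0.087},{"turn":[15,-15,-34],"offset":[0.12,-0.255,0.08],"jaw":0.087},{"turn":[18,-18,-41],"offset":[0.14,-0.3,0.08],"jaw":0.087},{"turn":[22,-21.9,-49],"offset":[0.16,-0.345,0.08],"jaw":0.087}]'
python3 - <<'E'
from go import *
T=tool(np.radians(20)); g=np.array([.4872,.0323,.1347]); delta(g-.11*T[:,2],T)
E
```

```text
time_s: 0.9
ee_pos: [0.3665, 0.2534, 0.3027]
ee_rot: [[0.354, -0.812, 0.463], [-0.935, -0.309, 0.174], [0.002, -0.495, -0.869]]
ft_force: [1.3, 0.1, 1.9]
gripper_width: 0.0871
grip_force: 0.0
offset [ 0.0691 -0.2399 -0.0727] turn [ 0.22 -0.29 -0.74] t 0.9 w 0.08712999422047953 q [ 1.19 -0.25 -0.78  0.56 -0.76 -1.19] F [1.3 0.1 1.9]
```

```bash
python3 -m handwheel '[{"turn":[0,0,0],"offset":[0.012,-0.045,0],"jaw":0.087},{"turn":[0,0,0],"offset":[0.025,-0.09,-0.005],"jaw":0.087},{"turn":[0,0,0],"offset":[0.037,-0.13,-0.02],"jaw":0.087},{"turn":[0,0,0],"offset":[0.05,-0.17,-0.04],"jaw":0.087},{"turn":[0,0,0],"offset":[0.06,-0.21,-0.06],"jaw":0.087},{"turn":[0,0,0],"offset":[0.069,-0.24,-0.072],"jaw":0.087},{"turn":[0,0,0],"offset":[0.069,-0.24,-0.072],"jaw":0.087},{"turn":[0,0,0],"offset":[0.069,-0.24,-0.072],"jaw":0.087}]' | head -2
python3 - <<'E'
from go import *
T=tool(np.radians(20)); g=np.array([.4872,.0323,.1347]); delta(g,T)
E
```

```text
time_s: 1.7
ee_pos: [0.4355, 0.0142, 0.2303]
offset [ 0.0517  0.0181 -0.0956] turn [ 0.43 -0.46 -0.79] t 1.7 w 0.08707351756529774 q [ 0.44 -0.2  -0.77  0.09 -0.49 -0.14] F [-0.2 -0.4  0.1]
```

```bash
python3 -m handwheel '[{"turn":[0,0,-0.5],"offset":[0.017,0.006,-0.032],"jaw":0.087},{"turn":[0,0,-0.8],"offset":[0.034,0.012,-0.064],"jaw":0.087},{"turn":[0.4,-0.4,-0.8],"offset":[0.045,0.0155,-0.084],"jaw":0.087},{"turn":[0.4,-0.4,-0.8],"offset":[0.0517,0.018,-0.0956],"jaw":0.087},{"turn":[0.4,-0.4,-0.8],"offset":[0.0517,0.018,-0.0956],"jaw":0.05},{"turn":[0.4,-0.4,-0.8],"offset":[0.0517,0.018,-0.0956],"jaw":0.05},{"turn":[0.4,-0.4,-0.8],"offset":[0.0517,0.018,-0.0956],"jaw":0.03},{"turn":[0.4,-0.4,-0.8],"offset":[0.0517,0.018,-0.0956],"jaw":0.03}]'
python3 - <<'E'
from go import *
T=tool(np.radians(20)); g=np.array([.4872,.0323,.1347]); delta(g,T)
s=snap('scene'); cv2.imwrite('pics/s1.png',cv2.resize(s['img'][120:220,230:370],(784,560),interpolation=cv2.INTER_CUBIC)[:,:,::-1])
E
```

```text
time_s: 2.5
ee_pos: [0.4885, 0.0303, 0.1402]
ee_rot: [[0.35, -0.815, 0.463], [-0.937, -0.3, 0.18], [-0.008, -0.496, -0.868]]
ft_force: [0.1, -0.2, -0.2]
gripper_width: 0.0627
grip_force: 0.0
offset [-0.0013  0.002  -0.0055] turn [-0.35 -0.38 -0.49] t 2.5 w 0.0627473452487397 q [ 0.4   0.06 -0.83  0.1  -0.16 -0.14] F [ 0.1 -0.2 -0.2]
```

View pics/s1.png

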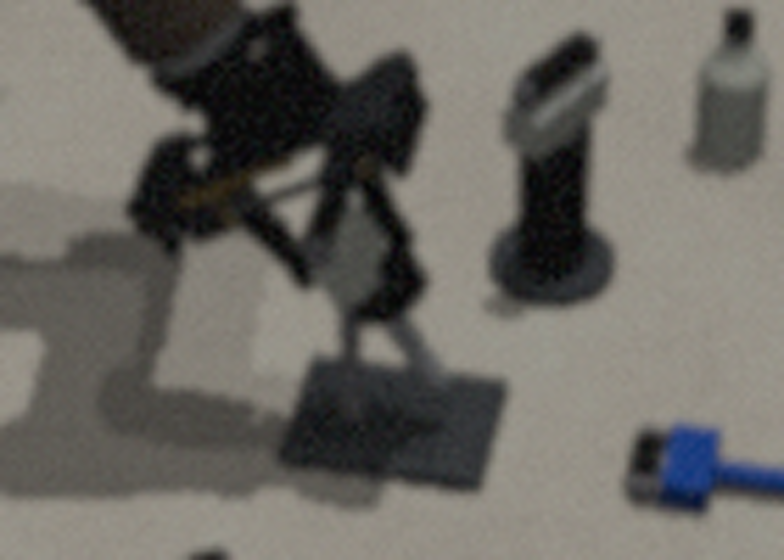

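The picture shows the fingers straddling the small roller's white bar (~(350,255)), still closing. Joint 5 is at its range end, so I'll ease the tilt about 3 degrees and finish closing.

```bash
python3 -m handwheel '[{"turn":[-1,2.8,0],"offset":[-0.001,0.001,-0.001],"jaw":0.05},{"turn":[-1.2,3.3,0],"offset":[-0.001,0.002,-0.004],"jaw":0.05},{"turn":[-1.2,3.3,0],"offset":[-0.001,0.002,-0.004],"jaw":0.01},{"turn":[-1.2,3.3,0],"offset":[-0.001,0.002,-0.004],"jaw":0.01},{"turn":[-1.2,3.3,0],"offset":[-0.001,0.002,-0.004],"jaw":0.01},{"turn":[-1.2,3.3,0],"offset":[-0.001,0.002,-0.004],"jaw":0.01},{"turn":[-1.2,3.3,0],"offset":[-0.001,0.002,-0.004],"jaw":0.01},{"turn":[-1.2,3.3,0],"offset":[-0.001,0.002,-0.004],"jaw":0.01}]'
python3 - <<'E'
from go import *
T=tool(np.radians(20)); g=np.array([.4872,.0323,.1347]); delta(g,T); print(bot.get_state()['q'][4])
E
```

```text
time_s: 3.35
ee_pos: [0.4871, 0.0315, 0.1349]
ee_rot: [[0.348, -0.843, 0.409], [-0.937, -0.309, 0.16], [-0.009, -0.44, -0.898]]
ft_force: [-3.4, -0.7, 0.6]
gripper_width: 0.0243
grip_force: 29.3
offset [ 0.0001  0.0008 -0.0002] turn [ 0.89 -3.85 -0.4 ] t 3.35 w 0.024257494843180384 q [ 0.41  0.08 -0.79  0.06 -0.26 -0.11] F [-3.4 -0.7  0.6]
-0.2551335884968232
```

```bash
python3 -m handwheel '[{"turn":[0,0,0],"offset":[-0.005,-0.002,0.009],"jaw":0.01},{"turn":[0,0,0],"offset":[-0.014,-0.005,0.026],"jaw":0.01},{"turn":[0,0,0],"offset":[-0.023,-0.009,0.043],"jaw":0.01},{"turn":[0,0,0],"offset":[-0.033,-0.012,0.061],"jaw":0.01},{"turn":[0,0,0],"offset":[-0.042,-0.016,0.078],"jaw":0.01},{"turn":[0,0,0],"offset":[-0.052,-0.019,0.095],"jaw":0.01},{"turn":[0,0,0],"offset":[-0.061,-0.023,0.113],"jaw":0.01},{"turn":[0,0,0],"offset":[-0.061,-0.023,0.145],"jaw":0.01}]'
python3 - <<'E'
from go import *
psi=np.radians(-3); T=tool(psi); C=crot(psi)
p=np.array([.547,-.2302,.135])+C[:,2]*(.005+.125); print(p); delta(p,T)
E
```

```text
time_s: 4.15
ee_pos: [0.4239, 0.0079, 0.2783]
ee_rot: [[0.348, -0.845, 0.405], [-0.937, -0.309, 0.16], [-0.01, -0.435, -0.9]]
ft_force: [0.8, 1.1, -0.7]
gripper_width: 0.024
grip_force: 29.7
[ 0.48208908 -0.22679816  0.24758   ]
offset [ 0.0582 -0.2347 -0.0307] turn [  0.08  -4.25 -23.37] t 4.15 w 0.02403587700435407 q [ 0.42 -0.24 -0.63  0.03 -0.73 -0.08] F [ 0.8  1.1 -0.7]
```

```bash
python3 -m handwheel '[{"turn":[0,0,-3],"offset":[0.01,-0.035,0.005],"jaw":0.01},{"turn":[0,-0.5,-6],"offset":[0.02,-0.075,0.005],"jaw":0.01},{"turn":[0,-1,-10],"offset":[0.03,-0.115,0.005],"jaw":0.01},{"turn":[0,-2,-14],"offset":[0.038,-0.155,0.005],"jaw":0.01},{"turn":[0,-3,-18],"offset":[0.048,-0.195,0.0],"jaw":0.01},{"turn":[0,-4.2,-23.4],"offset":[0.058,-0.225,-0.01],"jaw":0.01},{"turn":[0,-4.2,-23.4],"offset":[0.058,-0.235,-0.03],"jaw":0.01},{"turn":[0,-4.2,-23.4],"offset":[0.058,-0.235,-0.03],"jaw":0.01}]' | head -2
python3 -m handwheel '[{"turn":[0,0,0],"offset":[0,0,0],"jaw":0.01},{"turn":[0,0,0],"offset":[0,0,0],"jaw":0.01}]'|head -2
cat > look.py <<'E'
from go import *
import sys
# refine roller pose in hand; args: big(0/1) tag
big=int(sys.argv[1]); s=bot.get_state(); E=s['ee_rot']; p0=s['ee_pos']
R0=np.c_[-E[:,1],np.zeros(3),-E[:,2]]; R0[:,1]=np.cross(R0[:,2],R0[:,0]); o0=p0+.005*E[:,2]
ws=[]
for n in('scene','top'):
    q=snap(n); ws.append(cloud(q)); np.savez(f'{n}{sys.argv[2]}.npz',img=q['img'],w=ws[-1])
    img=q['img'].copy()
    y0,y1,x0,x1=(110,250,215,385) if n=='scene' else (180,320,200,430)
    cv2.imwrite(f'pics/{n}{sys.argv[2]}.png',cv2.resize(img[y0:y1,x0:x1],None,fx=3.4,fy=3.4,interpolation=cv2.INTER_CUBIC)[:,:,::-1])
for use in((0,),(1,),(0,1)):
    P=[]
    for i in use:
        w=ws[i].reshape(-1,3); w=w[~np.isnan(w[:,0])]; l=(w-o0)@R0
        P.append(w[(np.linalg.norm(l[:,:2],axis=1)<.035)&(l[:,2]<-.018)&(l[:,2]>-.115)])  # handle only, below fingers
    P=np.vstack(P); hr,L=(.015,.105) if big else (.009,.1)
    print(use,len(P))
    if len(P)<15: continue
    f=lambda x:cyl(((P-o0)@R0-np.r_[x[:2],0])@Ro.from_euler('xy',x[2:]*10).as_matrix(),2,np.array([0,0,-L/2]),hr,L/2)
    r=least_squares(f,[0,0,0,0.],loss='soft_l1',f_scale=.003); x=r.x
    D=Ro.from_euler('xy',x[2:]*10).as_matrix()
    print('lat offset own x,y mm',np.round(x[:2]*1e3,1),'tilt deg',np.round(np.degrees(x[2:]*10),1),'err',np.median(np.abs(r.fun)))
    print('tip',np.round(o0+R0@(np.r_[x[:2],0]+D@[0,0,-L]),4),'axis',np.round(R0@D[:,2],3),'expected tip',np.round(o0-R0[:,2]*L,4))
E
python3 look.py 0 A
```

```text
time_s: 4.95
ee_pos: [0.4826, -0.2268, 0.2459]
time_s: 5.15
ee_pos: [0.4852, -0.2258, 0.2513]
(0,) 142
lat offset own x,y mm [0.9 1.6] tilt deg [-0.7 -1.3] err 0.0013001547213249308
tip [ 0.541  -0.2286  0.1624] axis [-0.524  0.041  0.851] expected tip [ 0.5382 -0.2288  0.1607]
(1,) 10
(0, 1) 152
lat offset own x,y mm [1.4 1.7] tilt deg [-0.9 -0.5] err 0.0014217123106353177
tip [ 0.5402 -0.2288  0.1619] axis [-0.512  0.045  0.858] expected tip [ 0.5382 -0.2288  0.1607]
```

Run:
```python
from go import *
psi=np.radians(-3); T=tool(psi); C=crot(psi)
p=np.array([.547,-.2302,.135])+C[:,2]*(.005+.12); delta(p,T)
```

```text
offset [-0.0006 -0.0013 -0.0083] turn [ 0.19  0.39 -0.07] t 5.25 w 0.024087789562666134 q [-0.17 -0.01 -0.49 -0.1  -0.57  0.19] F [-0.2  0.6 -0.6]
```

View pics/sceneA.png

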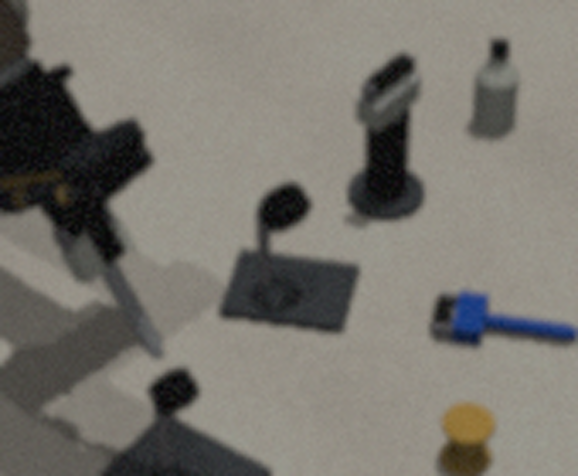

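The tip (155,350) is above the narrow collar mouth (175,390) and the roller is held straight. I'll bring the tip to about 12 mm above the rim, on the bore line, and re-measure.

```bash
python3 -m handwheel '[{"turn":[0,0.4,0],"offset":[0.001,-0.001,-0.008],"jaw":0.01},{"turn":[0.2,0.4,0],"offset":[0.001,-0.001,-0.0165],"jaw":0.01},{"turn":[0.2,0.4,0],"offset":[0.001,-0.001,-0.0165],"jaw":0.01},{"turn":[0.2,0.4,0],"offset":[0.001,-0.001,-0.0165],"jaw":0.01},{"turn":[0.2,0.4,0],"offset":[0.001,-0.001,-0.0165],"jaw":0.01}]' | head -2
python3 look.py 0 B
python3 - <<'E'
from go import *
psi=np.radians(-3); T=tool(psi); C=crot(psi)
p=np.array([.547,-.2302,.135])+C[:,2]*(.005+.112); delta(p,T)
ws=[np.load('topA.npz')['w'],np.load('sceneA.npz')['w']]
for k in(ws,ws[:1],ws[1:]):
    P=np.vstack(near(k,np.array([.497,.036]),.05,.095,.17))
    print('wide',len(P),ls(lambda x:collar((P-[x[0],x[1],.135])@crot(x[2]*10),.027,.018),[.497,.036,0.035]))
P=near(ws,np.array([.547,-.23]),.04,.095,.17)[1]
print('narrow scene',len(P),ls(lambda x:collar((P-[x[0],x[1],.135])@crot(-.05),.022,.012),[.547,-.23]))
E
```

```text
time_s: 5.75
ee_pos: [0.4858, -0.2272, 0.2337]
(0,) 205
lat offset own x,y mm [0.5 1.5] tilt deg [-1.1 -2.7] err 0.0024949006806044283
tip [ 0.5424 -0.2305  0.1453] axis [-0.536  0.047  0.843] expected tip [ 0.538  -0.2299  0.1427]
(1,) 100
lat offset own x,y mm [7.6 3.3] tilt deg [-0.3  0.5] err 0.01358871779550648
tip [ 0.544  -0.2275  0.146 ] axis [-0.489  0.031  0.872] expected tip [ 0.538  -0.2299  0.1427]
(0, 1) 305
lat offset own x,y mm [1.3 1.2] tilt deg [-0.2 -2.2] err 0.009990099307095865
tip [ 0.5426 -0.2293  0.1454] axis [-0.531  0.031  0.847] expected tip [ 0.538  -0.2299  0.1427]
offset [0.0027 0.0001 0.0024] turn [-0.03 -0.11 -0.01] t 5.85 w 0.024273839115460112 q [-0.17  0.02 -0.5  -0.12 -0.54  0.21] F [ 0.7 -0.4 -0.2]
wide 435 (array([0.49617487, 0.0353235 , 0.03361732]), np.float64(0.0012280610425910634))
wide 252 (array([0.49515976, 0.03657539, 0.03112556]), np.float64(0.0008645702519348751))
wide 183 (array([0.49760256, 0.03398404, 0.03589603]), np.float64(0.0016775460804252986))
narrow scene 162 (array([ 0.54806645, -0.22975531]), np.float64(0.0014927267747388813))
```

View pics/sceneB.png

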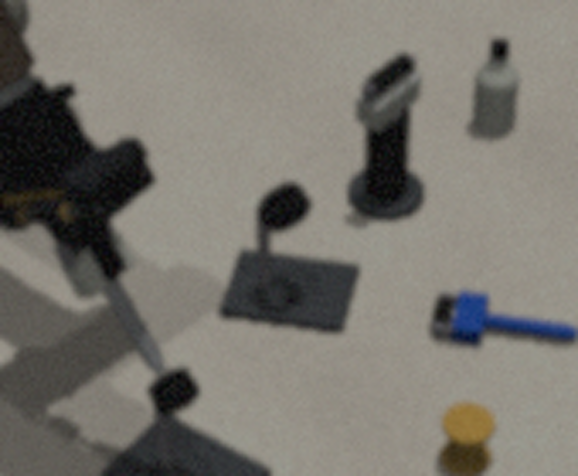

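The tip (160,368) is just above the narrow collar mouth and in line with the bore. I'll insert slowly and watch the force.

```bash
python3 -m handwheel '[{"turn":[0,0,0],"offset":[0.0015,0,0.001],"jaw":0.01},{"turn":[0,0,0],"offset":[0.005,0,-0.005],"jaw":0.01},{"turn":[0,0,0],"offset":[0.009,0,-0.012],"jaw":0.01},{"turn":[0,0,0],"offset":[0.0125,-0.0005,-0.018],"jaw":0.01},{"turn":[0,0,0],"offset":[0.016,-0.0005,-0.024],"jaw":0.01},{"turn":[0,0,0],"offset":[0.019,-0.001,-0.03],"jaw":0.01},{"turn":[0,0,0],"offset":[0.019,-0.001,-0.03],"jaw":0.01}]'
python3 -c "
from go import *
psi=np.radians(-3);C=crot(psi);c=np.array([.547,-.2302,.135])
s=bot.get_state();print('TCP in narrow',np.round((s['ee_pos']-c)@C*1e3,1));delta(c+.005*C[:,2],tool(psi))"
```

```text
time_s: 6.55
ee_pos: [0.5045, -0.228, 0.2021]
ee_rot: [[-0.052, -0.867, 0.495], [-0.999, 0.046, -0.025], [-0.001, -0.496, -0.869]]
ft_force: [-0.8, -0.5, -0.6]
gripper_width: 0.0237
grip_force: 29.7
TCP in narrow [-3.2 -0.1 79.4]
offset [ 0.04   -0.002  -0.0628] turn [-0.08 -0.29 -0.  ] t 6.55 w 0.02369641604481122 q [-0.17  0.09 -0.51 -0.13 -0.46  0.22] F [-0.8 -0.5 -0.6]
```

```bash
python3 -m handwheel '[{"turn":[0,0,0],"offset":[0.006,0,-0.0085],"jaw":0.01},{"turn":[0,0,0],"offset":[0.011,0,-0.017],"jaw":0.01},{"turn":[0,0,0],"offset":[0.016,-0.0005,-0.0255],"jaw":0.01},{"turn":[0,0,0],"offset":[0.021,-0.001,-0.034],"jaw":0.01},{"turn":[0,0,0],"offset":[0.026,-0.001,-0.043],"jaw":0.01},{"turn":[0,0,0],"offset":[0.031,-0.0015,-0.0515],"jaw":0.01},{"turn":[0,0,0],"offset":[0.0345,-0.002,-0.0575],"jaw":0.01},{"turn":[0,0,0],"offset":[0.0345,-0.002,-0.0575],"jaw":0.01}]'
python3 -c "
from go import *
psi=np.radians(-3);C=crot(psi);c=np.array([.547,-.2302,.135])
s=bot.get_state();print('TCP in narrow',np.round((s['ee_pos']-c)@C*1e3,1));delta(c+.005*C[:,2],tool(psi))"
```

```text
time_s: 7.35
ee_pos: [0.5392, -0.2301, 0.1448]
ee_rot: [[-0.052, -0.867, 0.495], [-0.999, 0.046, -0.025], [-0.001, -0.496, -0.868]]
ft_force: [-0.4, 0.9, -1.7]
gripper_width: 0.024
grip_force: 29.7
TCP in narrow [-1.9 -0.3 12.4]
offset [ 0.0053  0.     -0.0055] turn [-0.07 -0.26  0.  ] t 7.35 w 0.023961656477808527 q [-0.16  0.22 -0.51 -0.17 -0.33  0.25] F [-0.4  0.9 -1.7]
```

```bash
python3 -m handwheel '[{"turn":[0,0,0],"offset":[0.0015,0,-0.002],"jaw":0.01},{"turn":[0,0,0],"offset":[0.0025,0,-0.004],"jaw":0.01},{"turn":[0,0,0],"offset":[0.003,0,-0.005],"jaw":0.01},{"turn":[0,0,0],"offset":[0.003,0,-0.005],"jaw":0.01}]'
python3 -c "
from go import *
psi=np.radians(-3);C=crot(psi);c=np.array([.547,-.2302,.135])
s=bot.get_state();print('TCP in narrow',np.round((s['ee_pos']-c)@C*1e3,1));delta(c+.005*C[:,2],tool(psi))"
```

```text
time_s: 7.75
ee_pos: [0.5422, -0.2302, 0.1413]
ee_rot: [[-0.052, -0.866, 0.497], [-0.999, 0.046, -0.025], [-0.001, -0.498, -0.867]]
ft_force: [-0.3, 0.2, -1.7]
gripper_width: 0.0241
grip_force: 29.7
TCP in narrow [-1.  -0.2  7.8]
offset [ 0.0023  0.0001 -0.0019] turn [-0.04 -0.13 -0.  ] t 7.75 w 0.024066759836306288 q [-0.16  0.23 -0.51 -0.17 -0.32  0.26] F [-0.3  0.2 -1.7]
```

```bash
python3 -m handwheel '[{"turn":[0,0,0],"offset":[0.001,0,-0.0015],"jaw":0.01},{"turn":[0,0,0],"offset":[0.001,0,-0.0015],"jaw":0.04},{"turn":[0,0,0],"offset":[0.001,0,-0.0015],"jaw":0.06},{"turn":[0,0,0],"offset":[0.001,0,-0.0015],"jaw":0.08},{"turn":[0,0,0],"offset":[0.001,0,-0.0015],"jaw":0.08},{"turn":[0,0,0],"offset":[0.001,0,-0.0015],"jaw":0.08},{"turn":[0,0,0],"offset":[0.001,0,-0.0015],"jaw":0.08}]'
python3 -m handwheel '[{"turn":[0,0,0],"offset":[-0.01,0,0.0175],"jaw":0.08},{"turn":[0,0,0],"offset":[-0.025,0.001,0.043],"jaw":0.08},{"turn":[0,0,0],"offset":[-0.045,0.002,0.078],"jaw":0.08},{"turn":[0,0,0],"offset":[-0.06,0.003,0.11],"jaw":0.08},{"turn":[0,0,0],"offset":[-0.06,0.003,0.15],"jaw":0.08},{"turn":[0,0,0],"offset":[-0.06,0.043,0.17],"jaw":0.08},{"turn":[0,0,0],"offset":[-0.06,0.09,0.17],"jaw":0.08},{"turn":[0,0,0],"offset":[-0.06,0.135,0.17],"jaw":0.08}]'
python3 - <<'E'
from go import *
ws=[]
for n in('scene','top'):
    q=snap(n); ws.append(cloud(q)); np.savez(f'{n}C.npz',img=q['img'],w=ws[-1])
    if n=='scene': cv2.imwrite('pics/sceneC.png',cv2.resize(q['img'][130:290,200:390],None,fx=3.2,fy=3.2,interpolation=cv2.INTER_CUBIC)[:,:,::-1])
psi=np.radians(-3);C=crot(psi);c=np.array([.547,-.2302,.135])
for k in(ws,ws[:1],ws[1:]):
    P=np.vstack(near(k,c+[-.02,0,0],.06,.115,.2))
    f=lambda x:np.minimum(collar((P-np.r_[x[6:8],.135])@C,.022,.012),roller((P-x[:3])@Ro.from_rotvec(x[3:6]).as_matrix(),0))
    x,e=ls(f,np.r_[c-.003*C[:,0],Ro.from_matrix(C).as_rotvec(),c[:2]]); print(len(P),'in narrow mm',np.round((x[:3]-np.r_[x[6:8],.135])@C*1e3,1),'axis',Ro.from_rotvec(x[3:6]).as_matrix()[:,2],e)
T=tool(np.radians(-7.6),False); delta([.5133,.2354,.30],T)
E
```

```text
time_s: 8.45
ee_pos: [0.5432, -0.2302, 0.1397]
ee_rot: [[-0.052, -0.866, 0.497], [-0.999, 0.046, -0.025], [-0.001, -0.498, -0.867]]
ft_force: [-0.6, -0.5, 0.1]
gripper_width: 0.0636
grip_force: 0.0
time_s: 9.25
ee_pos: [0.483, -0.0942, 0.3112]
ee_rot: [[-0.054, -0.864, 0.5], [-0.999, 0.048, -0.026], [-0.002, -0.501, -0.866]]
ft_force: [1.2, 0.2, -1.0]
gripper_width: 0.0801
grip_force: 0.0
882 in narrow mm [-2.6  1.  -0. ] axis [-0.50182263  0.03160038  0.86439312] 0.001248799517957931
454 in narrow mm [-2.2  0.8  0.6] axis [-0.51958131  0.00268767  0.85441678] 0.0012063000018638099
428 in narrow mm [-2.8 -0.4 -0.4] axis [-0.49504036  0.0715377   0.86591997] 0.0009033174020109634
offset [ 0.0307  0.326  -0.0097] turn [ 2.61 29.8  -5.01] t 9.35 w 0.08009368373569768 q [ 0.23 -0.17 -0.6   0.22 -0.65 -0.41] F [ 0.1  0.2 -0.2]
```

View pics/sceneC.png

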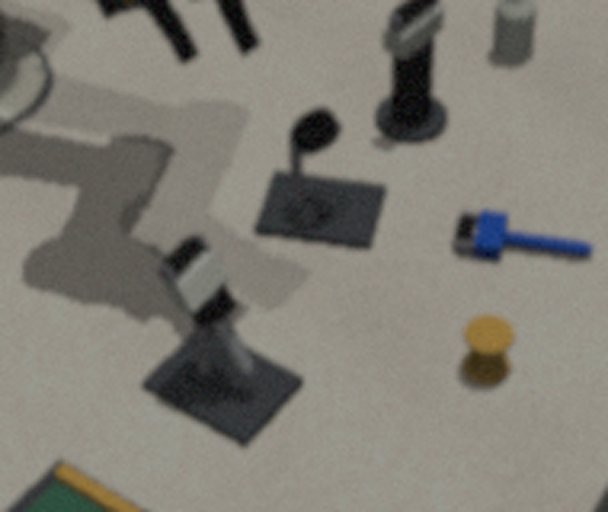

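The small roller hangs in the narrow collar, bar on the rim at (205,285) and within 1 mm axially. On to the large roller.

```bash
python3 -m handwheel '[{"turn":[0.3,3.5,-0.5],"offset":[0.004,0.04,0.0],"jaw":0.087},{"turn":[0.6,7,-1],"offset":[0.008,0.085,0.0],"jaw":0.087},{"turn":[0.9,11,-2],"offset":[0.012,0.13,0.0],"jaw":0.087},{"turn":[1.3,15,-2.5],"offset":[0.016,0.175,0],"jaw":0.087},{"turn":[1.7,19.5,-3],"offset":[0.02,0.22,0],"jaw":0.087},{"turn":[2,24,-4],"offset":[0.025,0.265,-0.005],"jaw":0.087},{"turn":[2.4,28,-4.5],"offset":[0.029,0.305,-0.01],"jaw":0.087},{"turn":[2.6,29.8,-5],"offset":[0.0307,0.326,-0.01],"jaw":0.087}]'|head -2
python3 -m handwheel '[{"turn":[0,0,0],"offset":[0,0,-0.02],"jaw":0.087},{"turn":[0,0,0],"offset":[0,0,-0.06],"jaw":0.087},{"turn":[0,0,0],"offset":[0,0,-0.06],"jaw":0.087},{"turn":[0,0,0],"offset":[0,0,-0.06],"jaw":0.087}]'|head -2
python3 - <<'E'
from go import *
T=tool(np.radians(-7.6),False); delta([.5133,.2354,.130],T)
E
```

```text
time_s: 10.15
ee_pos: [0.5149, 0.2335, 0.2978]
time_s: 10.55
ee_pos: [0.5144, 0.2303, 0.2399]
offset [-0.0011  0.0051 -0.1099] turn [ 0.32 -0.1   0.47] t 10.55 w 0.08733587261186102 q [ 0.71  0.27 -0.12  0.   -1.19 -0.85] F [0.1 0.8 0.9]
```

```bash
python3 -m handwheel '[{"turn":[0.3,0,0.4],"offset":[-0.001,0.005,-0.03],"jaw":0.087},{"turn":[0.3,0,0.4],"offset":[-0.001,0.005,-0.065],"jaw":0.087},{"turn":[0.3,0,0.4],"offset":[-0.001,0.005,-0.09],"jaw":0.087},{"turn":[0.3,0,0.4],"offset":[-0.001,0.005,-0.107],"jaw":0.087},{"turn":[0.3,0,0.4],"offset":[-0.001,0.005,-0.107],"jaw":0.06},{"turn":[0.3,0,0.4],"offset":[-0.001,0.005,-0.107],"jaw":0.03},{"turn":[0.3,0,0.4],"offset":[-0.001,0.005,-0.107],"jaw":0.015},{"turn":[0.3,0,0.4],"offset":[-0.001,0.005,-0.107],"jaw":0.015}]'|tail -3
python3 -m handwheel '[{"turn":[0,0,0],"offset":[0,0,0],"jaw":0.015},{"turn":[0,0,0],"offset":[0,0,0],"jaw":0.015},{"turn":[0,0,0],"offset":[0,0,0],"jaw":0.015},{"turn":[0,0,0],"offset":[0,0,0],"jaw":0.015},{"turn":[0,0,0],"offset":[0,0,0],"jaw":0.015}]'
python3 -c "
from go import *
delta([.5133,.2354,.130],tool(np.radians(-7.6),False))"
```

```text
ft_force: [-0.8, 0.1, -0.1]
gripper_width: 0.0629
grip_force: 0.0
time_s: 11.85
ee_pos: [0.5129, 0.2359, 0.1327]
ee_rot: [[-0.133, -0.991, -0.001], [-0.991, 0.133, 0.001], [-0.001, 0.001, -1.0]]
ft_force: [0.1, 0.1, 1.5]
gripper_width: 0.0299
grip_force: 30.0
offset [ 0.0004 -0.0005 -0.0027] turn [-0.05 -0.08  0.05] t 11.85 w 0.029918060068372988 q [ 0.72  0.36 -0.27 -0.   -0.94 -0.85] F [0.1 0.1 1.5]
```

```bash
python3 -m handwheel '[{"turn":[0,0,0],"offset":[0,0,0.01],"jaw":0.015},{"turn":[0,0,0],"offset":[0,0,0.03],"jaw":0.015},{"turn":[0,0,0],"offset":[0,0,0.055],"jaw":0.015},{"turn":[0,0,0],"offset":[0,0,0.08],"jaw":0.015},{"turn":[0,0,0],"offset":[0,0,0.105],"jaw":0.015},{"turn":[0,0,0],"offset":[0,0,0.13],"jaw":0.015},{"turn":[0,0,0],"offset":[0,0,0.155],"jaw":0.015},{"turn":[0,0,0],"offset":[0,0,0.175],"jaw":0.015}]'
python3 - <<'E'
from go import *
psi=np.radians(20);C=crot(psi);c=np.array([.497,.0355,.135])
a=np.radians(26); Z=-np.array([np.sin(a)*np.cos(psi),np.sin(a)*np.sin(psi),-np.cos(a)])
T=np.zeros((3,3)); T[:,2]=-Z; T[:,0]=tool(psi)[:,0]; T[:,1]=np.cross(T[:,2],T[:,0])
tip=c+.015*C[:,2]; p=tip+Z*(.105+.0077); print(p,T.round(4).tolist()); delta(p,T)
E
```

```text
time_s: 12.65
ee_pos: [0.5126, 0.2357, 0.3093]
ee_rot: [[-0.133, -0.991, -0.001], [-0.991, 0.133, 0.002], [-0.001, 0.001, -1.0]]
ft_force: [0.2, -0.7, -2.8]
gripper_width: 0.0296
grip_force: 30.0
[0.44352733 0.01603754 0.24928409] [[0.342, -0.8446, 0.4119], [-0.9397, -0.3074, 0.1499], [0.0, -0.4384, -0.8988]]
offset [-0.0691 -0.2197 -0.06  ] turn [  2.75 -26.19  27.16] t 12.65 w 0.029641555228192156 q [ 0.72  0.23  0.01 -0.   -1.35 -0.85] F [ 0.2 -0.7 -2.8]
```

```bash
python3 -m handwheel '[{"turn":[0.4,-4,4],"offset":[-0.01,-0.03,0],"jaw":0.015},{"turn":[0.8,-8,8],"offset":[-0.02,-0.07,0],"jaw":0.015},{"turn":[1.2,-12,12],"offset":[-0.032,-0.11,0],"jaw":0.015},{"turn":[1.7,-16,16.5],"offset":[-0.045,-0.15,0],"jaw":0.015},{"turn":[2.2,-20,21],"offset":[-0.057,-0.185,0],"jaw":0.015},{"turn":[2.5,-24,25],"offset":[-0.069,-0.21,-0.01],"jaw":0.015},{"turn":[2.75,-26.2,27.2],"offset":[-0.069,-0.22,-0.035],"jaw":0.015},{"turn":[2.75,-26.2,27.2],"offset":[-0.069,-0.22,-0.035],"jaw":0.015}]'|head -2
python3 -m handwheel '[{"turn":[0,0,0],"offset":[0,0,0],"jaw":0.015},{"turn":[0,0,0],"offset":[0,0,0],"jaw":0.015},{"turn":[0,0,0],"offset":[0,0,0],"jaw":0.015}]'|head -2
sed -i 's/\.005\*E\[:,2\]/(.0077 if big else .005)*E[:,2]/' look.py
python3 look.py 1 D
cat > tgt.py <<'E'
from go import *
psi=np.radians(20);C=crot(psi);c=np.array([.497,.0355,.135])
T=np.array([[0.342, -0.8446, 0.4119], [-0.9397, -0.3074, 0.1499], [0.0, -0.4384, -0.8988]])
s=bot.get_state(); z=s['ee_rot'][:,2]
print('nominal tip in wide mm',np.round((s['ee_pos']+z*.1127-c)@C*1e3,1),'origin',np.round((s['ee_pos']+z*.0077-c)@C*1e3,1),'bore dir',-C[:,2].round(3),'x',C[:,0].round(3))
delta(c+.0077*C[:,2],T)
E
python3 tgt.py
```

```text
time_s: 13.45
ee_pos: [0.4389, 0.0129, 0.2681]
time_s: 13.75
ee_pos: [0.445, 0.0168, 0.2738]
(0,) 184
lat offset own x,y mm [ 1.8 -0.9] tilt deg [ 0.6 -0.1] err 0.0016552051247086443
tip [0.4931 0.0346 0.1735] axis [-0.41  -0.161  0.898] expected tip [0.4916 0.0338 0.1726]
(1,) 2
(0, 1) 186
lat offset own x,y mm [ 2.1 -0.9] tilt deg [0.5 0.3] err 0.0017196613951009484
tip [0.4929 0.0344 0.1733] axis [-0.406 -0.158  0.9  ] expected tip [0.4916 0.0338 0.1726]
nominal tip in wide mm [13.1  0.2 35.1] origin [ 20.4   0.2 139.9] bore dir [ 0.47   0.171 -0.866] x [0.814 0.296 0.5  ]
offset [ 0.0488  0.0175 -0.1316] turn [ 0.03  0.04 -0.08] t 13.85 w 0.02985806475088814 q [ 0.43 -0.2  -0.62  0.06 -0.69 -0.12] F [ 0.1  0.2 -2.7]
```

View pics/sceneD.png

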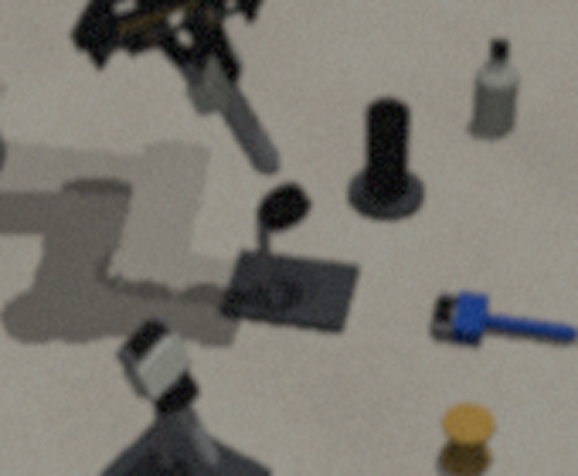

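The large roller's tip (265,165) is up-left of the wide collar mouth (285,207), and the measurements agree with the nominal to about 2 mm. I'll line it up and insert along the tool axis.

```bash
python3 -m handwheel '[{"turn":[0,0,0],"offset":[0,0,-0.013],"jaw":0.015},{"turn":[0,0,0],"offset":[0,0,-0.0265],"jaw":0.015},{"turn":[0,0,0],"offset":[0,0,-0.0265],"jaw":0.015},{"turn":[0,0,0],"offset":[0,0,-0.0265],"jaw":0.015},{"turn":[0,0,0],"offset":[0,0,-0.0265],"jaw":0.015}]'|head -4
python3 tgt.py; python3 look.py 1 E | grep -A2 '(0,)'
```

```text
time_s: 14.35
ee_pos: [0.4447, 0.0162, 0.2473]
ee_rot: [[0.343, -0.843, 0.414], [-0.939, -0.308, 0.15], [0.001, -0.44, -0.898]]
ft_force: [-0.1, -0.1, -2.9]
nominal tip in wide mm [ 0.2 -0.3 12.7] origin [  7.3  -0.2 117.4] bore dir [ 0.47   0.171 -0.866] x [0.814 0.296 0.5  ]
offset [ 0.0487  0.0179 -0.1056] turn [ 0.02  0.12 -0.06] t 14.35 w 0.029817926200222472 q [ 0.43 -0.17 -0.68  0.06 -0.61 -0.12] F [-0.1 -0.1 -2.9]
(0,) 186
lat offset own x,y mm [1.9 0. ] tilt deg [-0.1 -0.1] err 0.0019072129862880757
tip [0.4931 0.0336 0.147 ] axis [-0.416 -0.149  0.897] expected tip [0.4913 0.0332 0.1461]
```

View pics/sceneE.png

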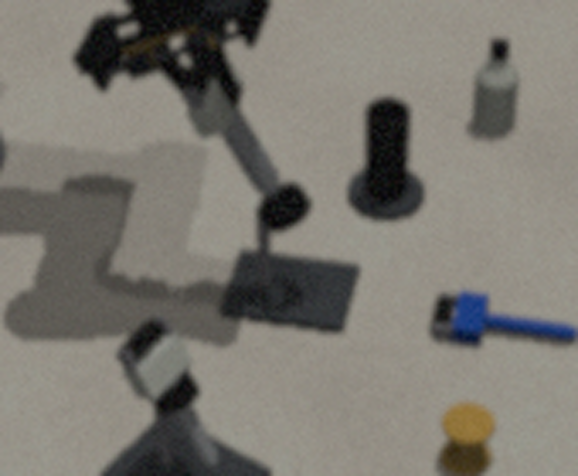

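The tip (270,188) is at the mouth, centred on the collar. Inserting.

```bash
python3 -m handwheel '[{"turn":[0,0,0],"offset":[0.003,0.001,-0.0065],"jaw":0.015},{"turn":[0,0,0],"offset":[0.006,0.002,-0.013],"jaw":0.015},{"turn":[0,0,0],"offset":[0.009,0.003,-0.02],"jaw":0.015},{"turn":[0,0,0],"offset":[0.012,0.0045,-0.0265],"jaw":0.015},{"turn":[0,0,0],"offset":[0.014,0.005,-0.031],"jaw":0.015},{"turn":[0,0,0],"offset":[0.014,0.005,-0.031],"jaw":0.015}]'
python3 tgt.py
```

```text
time_s: 15.05
ee_pos: [0.458, 0.0209, 0.2142]
ee_rot: [[0.343, -0.845, 0.411], [-0.94, -0.308, 0.149], [0.001, -0.437, -0.899]]
ft_force: [0.5, -0.5, -2.4]
gripper_width: 0.03
grip_force: 30.0
nominal tip in wide mm [ -4.4  -0.4 -23. ] origin [ 3.  -0.4 81.8] bore dir [ 0.47   0.171 -0.866] x [0.814 0.296 0.5  ]
offset [ 0.0354  0.0133 -0.0726] turn [ 0.07 -0.06 -0.03] t 15.05 w 0.029972623655647828 q [ 0.42 -0.11 -0.72  0.07 -0.51 -0.13] F [ 0.5 -0.5 -2.4]
```

```bash
python3 -m handwheel '[{"turn":[0,0,0],"offset":[0.005,0.0018,-0.007],"jaw":0.015},{"turn":[0,0,0],"offset":[0.0095,0.0035,-0.0155],"jaw":0.015},{"turn":[0,0,0],"offset":[0.014,0.005,-0.024],"jaw":0.015},{"turn":[0,0,0],"offset":[0.018,0.0065,-0.0325],"jaw":0.015},{"turn":[0,0,0],"offset":[0.022,0.008,-0.041],"jaw":0.015},{"turn":[0,0,0],"offset":[0.0255,0.009,-0.049],"jaw":0.015},{"turn":[0,0,0],"offset":[0.029,0.0105,-0.057],"jaw":0.015},{"turn":[0,0,0],"offset":[0.029,0.0105,-0.057],"jaw":0.015}]'
python3 tgt.py
```

```text
time_s: 15.85
ee_pos: [0.4865, 0.0312, 0.1565]
ee_rot: [[0.342, -0.846, 0.41], [-0.94, -0.309, 0.148], [0.001, -0.436, -0.9]]
ft_force: [-0.5, 0.5, -2.7]
gripper_width: 0.0302
grip_force: 30.0
nominal tip in wide mm [ -7.2  -0.6 -88.1] origin [ 0.4 -0.5 16.6] bore dir [ 0.47   0.171 -0.866] x [0.814 0.296 0.5  ]
offset [ 0.0068  0.003  -0.0149] turn [ 0.11 -0.14 -0.03] t 15.85 w 0.030160419915168848 q [ 0.42  0.04 -0.77  0.1  -0.32 -0.15] F [-0.5  0.5 -2.7]
```

```bash
python3 -m handwheel '[{"turn":[0,0,0],"offset":[0.002,0.001,-0.004],"jaw":0.015},{"turn":[0,0,0],"offset":[0.004,0.0015,-0.008],"jaw":0.015},{"turn":[0,0,0],"offset":[0.005,0.002,-0.0105],"jaw":0.015},{"turn":[0,0,0],"offset":[0.0055,0.0025,-0.012],"jaw":0.015},{"turn":[0,0,0],"offset":[0.0055,0.0025,-0.012],"jaw":0.015}]'
python3 tgt.py
```

```text
time_s: 16.35
ee_pos: [0.4923, 0.0338, 0.146]
ee_rot: [[0.343, -0.844, 0.412], [-0.94, -0.308, 0.149], [0.001, -0.438, -0.899]]
ft_force: [-0.8, -0.2, -2.8]
gripper_width: 0.0299
grip_force: 30.0
nominal tip in wide mm [  -6.7   -0.  -100.4] origin [0.6 0.  4.3] bore dir [ 0.47   0.171 -0.866] x [0.814 0.296 0.5  ]
offset [ 0.0011  0.0004 -0.0043] turn [ 0.05 -0.   -0.03] t 16.35 w 0.029887543178080237 q [ 0.42  0.06 -0.78  0.11 -0.28 -0.16] F [-0.8 -0.2 -2.8]
```

```bash
python3 -m handwheel '[{"turn":[0,0,0],"offset":[0.0005,0,-0.0015],"jaw":0.015},{"turn":[0,0,0],"offset":[0.001,0.0004,-0.003],"jaw":0.015},{"turn":[0,0,0],"offset":[0.001,0.0004,-0.003],"jaw":0.015}]'|grep force
python3 tgt.py
python3 -m handwheel '[{"turn":[0,0,0],"offset":[0,0,0],"jaw":0.045},{"turn":[0,0,0],"offset":[0,0,0],"jaw":0.06},{"turn":[0,0,0],"offset":[0,0,0],"jaw":0.08},{"turn":[0,0,0],"offset":[0,0,0],"jaw":0.08},{"turn":[0,0,0],"offset":[0,0,0],"jaw":0.08},{"turn":[0,0,0],"offset":[0,0,0],"jaw":0.08},{"turn":[0,0,0],"offset":[0,0,0],"jaw":0.08}]'|tail -3
python3 -m handwheel '[{"turn":[0,0,0],"offset":[-0.0085,-0.003,0.018],"jaw":0.08},{"turn":[0,0,0],"offset":[-0.02,-0.007,0.044],"jaw":0.08},{"turn":[0,0,0],"offset":[-0.037,-0.0135,0.081],"jaw":0.08},{"turn":[0,0,0],"offset":[-0.055,-0.02,0.12],"jaw":0.08},{"turn":[0,0,0],"offset":[-0.06,-0.02,0.16],"jaw":0.08},{"turn":[0,0,0],"offset":[-0.07,-0.02,0.2],"jaw":0.08},{"turn":[0,0,0],"offset":[-0.07,-0.02,0.2],"jaw":0.08},{"turn":[0,0,0],"offset":[-0.07,-0.02,0.2],"jaw":0.08}]'
python3 - <<'E'
from go import *
ws=[]
for n in('scene','top'):
    q=snap(n); ws.append(cloud(q))
    if n=='scene': cv2.imwrite('pics/sceneF.png',cv2.resize(q['img'][130:290,200:390],None,fx=3.2,fy=3.2,interpolation=cv2.INTER_CUBIC)[:,:,::-1])
for n,psi,c,b,R,r in(('small',-3,[.547,-.2302,.135],0,.022,.012),('large',20,[.497,.0355,.135],1,.027,.018)):
  C=crot(np.radians(psi));c=np.array(c)
  for k in(ws,ws[:1],ws[1:]):
    P=np.vstack(near(k,c-[.02,0,0],.065,.115,.205))
    f=lambda x:np.minimum(collar((P-np.r_[x[6:8],.135])@C,R,r),roller((P-x[:3])@Ro.from_rotvec(x[3:6]).as_matrix(),b))
    x,e=ls(f,np.r_[c,Ro.from_matrix(C).as_rotvec(),c[:2]]); print(n,len(P),'mm',np.round((x[:3]-np.r_[x[6:8],.135])@C*1e3,1),'ang',np.arccos(Ro.from_rotvec(x[3:6]).as_matrix()[:,2]@C[:,2]).round(3),e)
E
```

```text
ft_force: [-0.0, 0.0, -1.9]
grip_force: 30.0
nominal tip in wide mm [  -6.8   -0.  -103.4] origin [0.4 0.  1.3] bore dir [ 0.47   0.171 -0.866] x [0.814 0.296 0.5  ]
offset [-0.0002 -0.0001 -0.0016] turn [ 0.03  0.04 -0.03] t 16.65 w 0.029947867323900715 q [ 0.42  0.07 -0.78  0.11 -0.27 -0.17] F [-0.   0.  -1.9]
ft_force: [0.2, -0.4, 0.2]
gripper_width: 0.0761
grip_force: 0.0
time_s: 18.15
ee_pos: [0.4232, 0.0144, 0.3441]
ee_rot: [[0.343, -0.843, 0.414], [-0.939, -0.307, 0.151], [-0.0, -0.441, -0.898]]
ft_force: [-0.7, 0.2, -0.6]
gripper_width: 0.0799
grip_force: 0.0
small 877 mm [-2.7  0.7 -0.1] ang 0.012 0.001322488644466005
small 451 mm [-2.7  0.9  0.9] ang 0.026 0.001106261814739386
small 426 mm [-2.5  0.  -0.8] ang 0.032 0.0009411724791246155
large 899 mm [-2.5 -1.  -0.3] ang 0.008 0.0012157316604479128
large 419 mm [-2.  -0.7  0.3] ang 0.012 0.0013395347125075546
large 480 mm [-2.4 -1.5 -0.6] ang 0.007 0.0007836948164341205
```

View pics/sceneF.png

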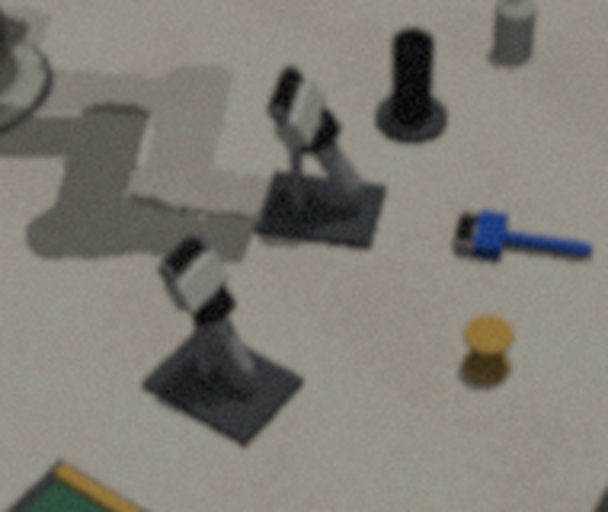

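Both rollers hang with their bars on the rims: large at (305,115), small at (205,285). Spool and bottle are untouched and the arm is clear, so I'm handing in.

```bash
python3 -c "
from rig import bot
print(bot.job_done())"
```

```text
the job is handed in; nothing more can be done
None
```

The job is handed in, with no verdict returned: the small roller hangs in the narrow collar and the large one in the wide collar, both let go, about 1 mm or less from the rim by camera fit, with the spool and bottle never touched.

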